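Seat a label holder on the bin shelf's lip under the bench lamp

ROBOT

A 6-joint arm with a two-finger parallel gripper is mounted at the origin on the work surface. World frame = base frame: x ahead of the robot, y to its left, z up, the work surface at z = 0. Lengths are in m, angles in degrees, forces in N, time in s.
With the tool pointing down it reaches from about 0.25 to 0.725 m from the base axis. Payload 9.7 kg.
Tool frame: the origin (TCP) lies midway between the tips of the shut fingers; the grasp point (between the pads) lies 19 mm behind it; z points along the fingers, y is the line along which they close (so a half turn about z gives the same grasp; the last joint's range is limited). The gripper opens to 85 mm and grips with 20 to 120 N. Pads are 22 mm wide; open, the fingers measure 114 mm over their backs; the gripper's body (76 mm by 85 mm) begins 54 mm behind the grasp point. The pads swing forward as they close: fully open they stand 13 mm farther back than shut.
Start: joints at [71.792, 4.979, 10.078, 95.1, 0, 90], TCP at [0.172, 0.522, 0.231] pointing down, gripper open.
Joint ranges: [-179.16, 179.16], [-48.56, 103.87], [-65.8, 70.77], [-126.05, 130.52], [-82.76, 87.17], [-180, 180]. Speed limits (degrees/s): [127.2, 127.2, 147.25, 180, 180, 180].

INTERFACE

Orientations are given as [roll, pitch, yaw] about the fixed x, y, z axes, in that order (R = Rz(yaw) Ry(pitch) Rx(roll)).
In Python, from workcell import * gives the robot as it stands.
- The arm moves only by the tool servo_tool, never from a script. Its argument "moves" is a list of rows, each a list of 4 numbers: the shift along the world's x, y, z in normalised numbers (1 is 60 cm), then the turn about the world's z in shares of 4 rad (1.0 is 4 rad). A call has 1 to 20 rows; each row is the pose to reach, as a shift and turn from the pose commanded when the call began; what a row does not reach only later rows make up. A row lasts 1/12 s, in which the tool goes at most 41.7 mm and 7.16 degrees, less where a joint would pass 70% of its speed; a pose out of reach is approached as far as the arm can. A shift or turn number past 1, either way, is cut back to 1. A call with a gripper value outside its range is refused whole. "claw" is the closure, from 0 (fully open) to 1 (shut), set as the call begins (left out, the last holds). The fingers move at their own pace and stop on an object; "force" is the grip in N (left out, the last holds). Time passes only in rows, so rows that repeat a pose let the fingers close. It gives the time, the measured TCP pose, the force, the opening and the grip force at its end, in the units of the state.
- get_obs(): the state, without advancing time (a new reading comes with each control period).
- camera(name): name is "side" or "top"; returns the picture (400x640x3 uint8, red, green, blue); there is no depth.
- get_calibration(name): a dict with "fx", "fy", "cx", "cy" (pixels), "rvec" (rotation vector, rad) and "tvec" (3), from world to camera coordinates, as OpenCV has them. Camera axes: x right, y down, z forward; pixel columns grow to the right and rows downward; lengths in m; the calibration is good to about 2 mm. A picture is of the moment at which its call begins. get_calibration takes no time and is no camera call.
- job_done(): hands the job in; it is judged then, once.
The state is a dict: "time": time; "q": joint angles; "qd": joint speeds; "joint_efforts": joint torques, N m; "ee_pos": TCP position; "tcp_rot": TCP orientation; "wrist_force": force on the tool from outside, world axes, zero at the start; "torque": the same for the moment, N m; "opening": finger opening in m; "grasp_force": force on a finger pad.
Only numpy, scipy, OpenCV 4.12 (cv2) and the standard library are available. Lean on these libraries where they do the work, as an engineer would, in place of code of your own. Each camera call takes 0.05 s, during which the arm holds its last target. There are 200 camera calls.

TASK

One bin on the small bench shelf has no label holder: first swing the bench lamp aside by its boom so that its shade is well clear of that place, a good hand's length from it, and leave it there. Then take the spare label holder off the rim of the wooden tray and push it down over the shelf's front lip, centred in front of that bin, label facing out and its long tongue behind the lip, until it sits fully home and square. The sticky strip inside it only takes under pressure, so finish while still gripping the holder and pressing it down with a steady push of about 10 newtons (never so hard that the lip bends), with the other things on the bench left as they are.

Things in the scene. Friction and masses are not known exactly. Their poses are not given: they have to be found in the camera images.
- shelf: Fixed low grey steel shelf, 360 mm wide (y), 190 deep, three open bins side by side on it. Its front edge is an upright lip: 3 mm sheet along y, flat top edge 85 mm above the bench, 35 above the deck. Origin on the bench under the lip's middle; x back (away from the robot), z up. Bins begin 43 mm behind the lip, their tops 20 mm above the lip's.
- bare_lip (a point): Centre of the lip's top edge in front of the one bin that lacks a holder (which of the three varies; 110 mm apart). x back, y along the lip, z up. The two holders already on the lip are copies of the spare, each centred on its bin.
- holder: Grey plastic label holder, upright astride the tray rim, label to the robot. Plate 60 wide (y), 8 thick (x), z +6 to +51 mm: pinch across x. Below, a 12 mm saddle with a downward slot 6 mm wide (x -3 to +3). Origin: middle of the slot's roof, z up, x to the tongue side. Tongue (back wall, 3 mm) hangs to z -24, last 7 flared 2 back; skirt (front wall, 3 mm) to z -9. 30-60 g.
- tongue (a point): A point in the holder's tongue, at x +4.5, z -18 mm of the holder.
- tray: Open wooden tray 120 (x) by 140 (y) by 50 mm tall, walls 5 mm, fixed to the bench, small hardware in it. Origin under its centre; the holder sits astride its front (-x) wall, within 25 mm of that wall's middle.
- lamp_knob (a point): Middle of the black knob (20 mm across, 266 to 306 mm above the bench) on the lamp's white shade, a cone 130 mm across at its rim, 195 to 260 mm up. It starts over the bare place. x axis: level, along the boom (two bars 243 mm up) to the upright hinge on the post 300 mm away. Swings 1.3 rad either side of pointing at the robot; stiff (1.2 N at the knob), stays put; either way is fine.
- glue_bottle: White bottle, 48 mm across, 150 mm tall, standing. Bystander; origin under its centre.
- jar: Glass jar with white cap, 68 mm across, 80 mm tall, in front of the shelf. Bystander; origin under its centre.
- spray_can: Can, 60 mm across, 165 mm tall. Bystander; origin under its centre.
- tin: Tin, 84 mm across, 75 mm tall. Bystander; origin under its centre.
- screwdriver: Screwdriver, 190 mm long, 26 mm thick, lying. Bystander; origin under its middle, x along it.
- spanner: Steel spanner, 180 mm long, lying. Bystander; origin under its middle, x along it.
- sanding_block: Cork block 110 by 65 by 28 mm, lying. Bystander; origin under its centre.
There are look-alikes about, which are no part of the job. There is more than one size of the holder; the job needs the largest.

How it is judged:
By the outcome, as a careful person would: the job done as asked, in the order asked, and still so for the second after the job is handed in, while the arm keeps its last pose, push and grip.
It also fails if it takes over 67 s, if anything falls off the work surface, if the arm or the gripper's body presses on something with over 40 N, if the wrist force passes 120 N, or if a joint passes its speed limit or range.

## Working session

There is one attempt and no reset: what is moved stays moved. The work goes in short steps, Python scripts to look and compute and a tool call to move; the robot and the scene stay as the last step left them, time stands still between calls to the robot, and variables do not carry over. Pictures are saved under pics/ and viewed, at most 10 in all, crops included, and the job is handed in when it is done.

Besides the shell and the picture viewer there is one more tool, called after ">>>" as name(argument=value, ...) on one line, values as JSON. servo_tool: Moves the arm, as the interface text tells. Its arguments: {"type":"object","properties":{"moves":{"type":"array","items":{"type":"array","items":{"type":"number"}}},"claw":{"type":"number"},"force":{"type":"number"}},"required":["moves"]}

```bash
mkdir -p pics; cat > h.py <<'E'
from workcell import *
import numpy as np, cv2
def cal(n):
    c=get_calibration(n); K=np.array([[c['fx'],0,c['cx']],[0,c['fy'],c['cy']],[0,0,1.]])
    return K,cv2.Rodrigues(np.array(c['rvec'],float))[0],np.array(c['tvec'],float).ravel()
def proj(n,p):
    K,R,t=cal(n); q=(R@np.atleast_2d(p).T).T+t; q=(K@q.T).T; return q[:,:2]/q[:,2:]
def ray(n,uv):
    K,R,t=cal(n); d=R.T@np.linalg.inv(K)@np.array([uv[0],uv[1],1.]); return -R.T@t,d/np.linalg.norm(d)
def atz(n,uv,z):
    o,d=ray(n,uv); return o+d*(z-o[2])/d[2]
def tri(a,b):
    o1,d1=ray('top',a);o2,d2=ray('side',b)
    s=np.linalg.lstsq(np.c_[d1,-d2],o2-o1,rcond=None)[0]; p,q=o1+s[0]*d1,o2+s[1]*d2
    return (p+q)/2,np.linalg.norm(p-q)
def snap(n,f,crop=None,k=1):
    i=camera(n)[:,:,::-1]
    cv2.imwrite('pics/raw_'+f,i)
    if crop: x0,y0,x1,y1=crop; i=i[y0:y1,x0:x1]
    if k!=1: i=cv2.resize(i,None,fx=k,fy=k,interpolation=cv2.INTER_CUBIC)
    cv2.imwrite('pics/'+f,i)
E
python3 - <<'E'
from h import *
for n in('top','side'):
    snap(n,n+'0.png',None,1.25); K,R,t=cal(n); print(n,K[0,0],-R.T@t,R[2])
print(get_obs())
E
```

```text
top 388.7252300788702 [0.39127836 0.0055053  1.36742627] [ 0.12312074 -0.01620666 -0.99225935]
side 489.5455173564626 [ 0.45189538 -1.06330787  0.87303042] [ 0.04414668  0.84023793 -0.54041769]
{'time': 0.1, 'q': array([7.17903279e+01, 5.00550418e+00, 1.00370341e+01, 9.50991019e+01,
       6.11730550e-04, 8.99979911e+01]), 'qd': array([ 0.00617517, -0.04880831,  0.09074337,  0.039777  ,  0.00457185,
        0.06885369]), 'joint_efforts': array([ 7.26885519e-04, -5.21566272e+01,  4.65651083e+01,  1.60525949e-02,
        3.74936860e-05, -2.41881276e-05]), 'ee_pos': array([0.17180163, 0.52225022, 0.23065987]), 'tcp_rot': array([-1.79932428e+02, -6.14099341e-04,  1.61792336e+02]), 'wrist_force': array([ 0.22234273, -0.53337952, -0.40930306]), 'torque': array([-0.02135465,  0.02390856, -0.03714962]), 'grasp_force': 0.0, 'opening': 0.08565083039359345}
```

View pics/top0.png

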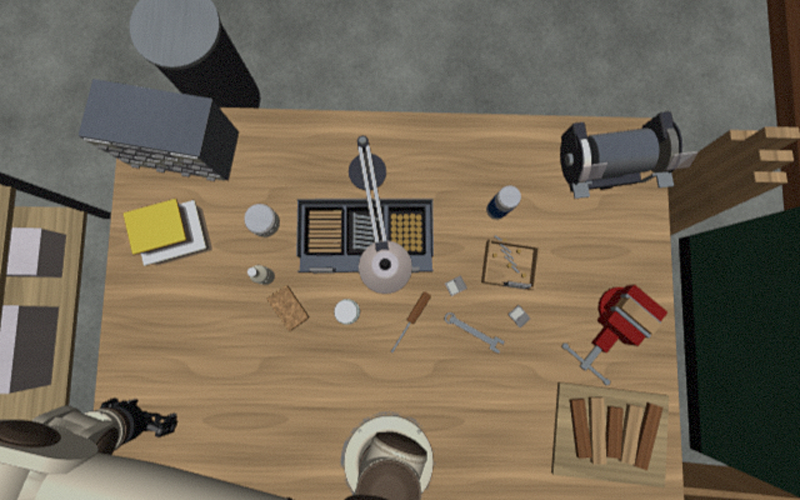

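View pics/side0.png

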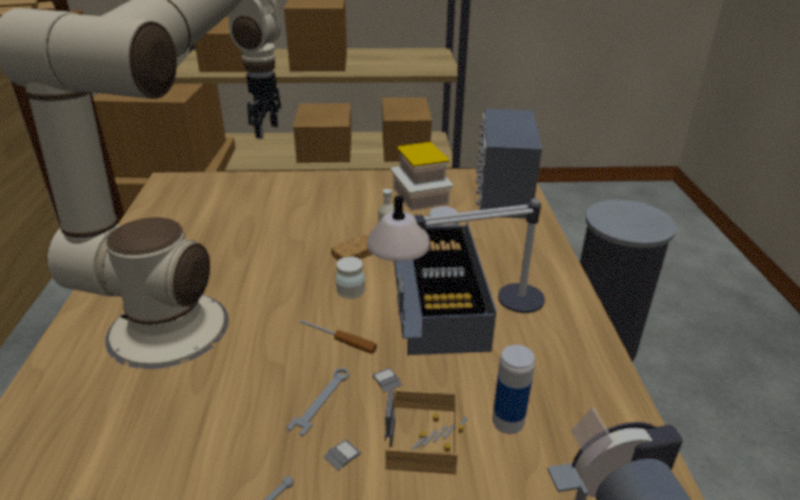

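Top view (1.25x): shelf with its lip at row ~270, columns 300–433, and the lamp knob at (385,264). Tray at (510,264).
Candidates for the spare: a piece on the tray's front rim at (516,286), and two small ones lying on the bench at (456,286) and (519,315). I choose the one on the rim, and check it close up.

```bash
python3 - <<'E'
import cv2,numpy as np
t=cv2.imread('pics/raw_top0.png');s=cv2.imread('pics/raw_side0.png')
f=lambda i,x,y,w,h,k:cv2.resize(i[y:y+h,x:x+w],None,fx=k,fy=k,interpolation=cv2.INTER_CUBIC)
a=f(t,230,150,130,75,3);b=f(t,370,180,70,75,4)[:225*1]
W=np.zeros((600,800,3),np.uint8)
def put(im,x,y): W[y:y+im.shape[0],x:x+im.shape[1]]=im
put(f(t,230,150,130,75,3),0,0)       #390x225
put(f(t,370,185,80,45,5),400,0)      #400x225
put(f(s,290,150,120,125,3),0,225)    #360x375
put(f(s,295,290,85,92,4),400,230)    #340x368
cv2.imwrite('pics/c1.png',W)
E
```

```text
(no output)
```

View pics/c1.png

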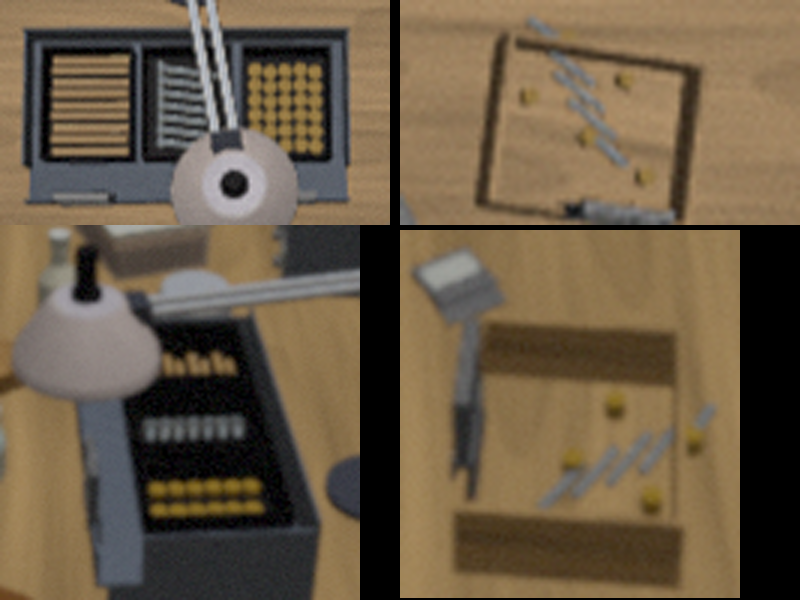

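The spare astride the tray rim is a 60 mm grey plate, and the two on the bench are smaller. Holders show at crop (82,197) on the left bin and (315,195) on the right, so the middle bin is bare, under the shade. Next I fit the poses by model overlay.

```bash
cat > fit.py <<'E'
from h import *
ct=lambda u,v:(230+u/3-.33,150+v/3-.33)
tr=lambda u,v:(370+(u-400)/5-.4,185+v/5-.4)
P=lambda uv,z:np.round(atz('top',uv,z),4)
print('lip L/R',P(ct(25,199),.085),P(ct(349,201),.085))
print('shelf back L/R',P(ct(25,30),.085),P(ct(349,30),.085))
for n,u in(('TL',(502,35)),('TR',(702,68)),('BL',(477,206))):print('tray',n,P(tr(*u),.05))
print('holder top',P(tr(628,209),.101), P(tr(583,205),.101),P(tr(678,217),.101))
kt=ct(233,184);ks=(290+86/3-.3,150+(255-225)/3-.3)
print('knob',tri(kt,ks))
print('hinge',P((363/1.25,141/1.25),.25))
for n,u,z in(('bottle',(258,268),.15),('jar',(347,311),.08),('can',(511,193),.165),('tin',(260,219),.075),('sdriver handle',(418,306),.013)):print(n,P((u[0]/1.25,u[1]/1.25),z))
E
python3 fit.py
```

```text
lip L/R [0.5023 0.2489 0.085 ] [ 0.5063 -0.1078  0.085 ]
shelf back L/R [0.692  0.2567 0.085 ] [ 0.6993 -0.1064  0.085 ]
tray TL [ 0.5986 -0.2618  0.05  ]
tray TR [ 0.5782 -0.3997  0.05  ]
tray BL [ 0.4806 -0.2439  0.05  ]
holder top [ 0.4768 -0.3334  0.101 ] [ 0.4789 -0.3039  0.101 ] [ 0.4721 -0.3662  0.101 ]
knob (array([0.50228788, 0.01815146, 0.29956574]), np.float64(0.002829856722301631))
hinge [0.799  0.0748 0.25  ]
bottle [0.5    0.3353 0.15  ]
jar [0.397  0.1159 0.08  ]
can [ 0.7012 -0.2993  0.165 ]
tin [0.639 0.357 0.075]
sdriver handle [ 0.4142 -0.0745  0.013 ]
```

Units first: shifts go in shares of 60 cm and turns go in shares of 4 rad. So -50.4 cm / 60 = -0.84, 33 cm / 60 = 0.55, -2.634 rad / 4 = -0.6585.

>>> servo_tool(moves=[[0,0,0.1333,-0.075],[0.05,-0.05,0.2833,-0.125],[0.1667,-0.2,0.3167,-0.175],[0.3333,-0.4167,0.3167,-0.25],[0.55,-0.84,0.3167,-0.6585],[0.55,-0.84,0.3167,-0.6585],[0.55,-0.84,0.3167,-0.6585],[0.55,-0.84,0.3167,-0.6585],[0.55,-0.84,0.3167,-0.6585],[0.55,-0.84,0.3167,-0.6585],[0.55,-0.84,0.3167,-0.6585],[0.55,-0.84,0.3167,-0.6585],[0.55,-0.84,0.3167,-0.6585],[0.55,-0.84,0.3167,-0.6585],[0.55,-0.84,0.3167,-0.6585],[0.55,-0.84,0.3167,-0.6585],[0.55,-0.84,0.3167,-0.6585],[0.55,-0.84,0.3167,-0.6585],[0.55,-0.84,0.3167,-0.6585],[0.55,-0.84,0.3167,-0.6585]], claw=0.45)

```text
time: 1.77
ee_pos: [0.5023, 0.0177, 0.4207]
tcp_rot: [-180.0, 0.1, 18.1]
wrist_force: [0.4, 0.8, 0.1]
opening: 0.0471
grasp_force: 0.0
```

Converted, -14 cm / 60 = -0.2333, -13 cm / 60 = -0.2167, -0.125 rad / 4 = -0.0313.

>>> servo_tool(moves=[[0,0,-0.0667,-0.0313],[0,0,-0.1333,-0.0325],[0,0,-0.1833,-0.0325],[0,0,-0.2167,-0.0325],[0,0,-0.2333,-0.0325],[0,0,-0.2333,-0.0325]])

```text
time: 2.27
ee_pos: [0.5009, 0.0184, 0.2784]
tcp_rot: [-180.0, 0.3, 11.1]
wrist_force: [-0.5, 1.1, -0.7]
opening: 0.0474
grasp_force: 0.0
```

Converted, -22.07 cm / 60 = -0.3678, -21.17 cm / 60 = -0.3528, 0.977 rad / 4 = 0.2443.

>>> servo_tool(moves=[[0.0078,-0.0342,0,0.0175],[0.018,-0.0678,0,0.035],[0.0307,-0.1007,0,0.0525],[0.0453,-0.1325,0,0.0698],[0.0623,-0.1633,0,0.0873],[0.0815,-0.1928,0,0.1048],[0.1025,-0.221,0,0.1223],[0.1255,-0.2475,0,0.1398],[0.1503,-0.2723,0,0.157],[0.1768,-0.2953,0,0.1745],[0.2048,-0.3167,0,0.192],[0.2343,-0.3358,0,0.2095],[0.265,-0.3528,0,0.227],[0.2968,-0.3678,0,0.2443],[0.2968,-0.3678,0,0.2443],[0.2867,-0.3625,0,0.24],[0.2867,-0.3625,0,0.24]])

```text
time: 3.68
ee_pos: [0.6736, -0.1988, 0.2815]
tcp_rot: [-180.0, -0.0, 66.0]
wrist_force: [0.5, -0.2, 0.1]
opening: 0.0471
grasp_force: 0.0
```

Converted, -32 cm / 60 = -0.5333, -15 cm / 60 = -0.25, 0.35 rad / 4 = 0.0875.

>>> servo_tool(moves=[[0,0,0.0667,0],[0,0,0.1333,0],[0,0,0.2,0],[-0.1667,-0.0667,0.2333,0.05],[-0.25,-0.1,0.2333,0.0875],[-0.5333,0.1333,0.2333,0.0875],[-0.5333,0.1333,0.2333,0.0875],[-0.5333,0.1333,0.2333,0.0875],[-0.5333,0.1333,0.2333,0.0875],[-0.5333,0.1333,0.2333,0.0875]], claw=0)

```text
time: 4.52
ee_pos: [0.4147, -0.1471, 0.4164]
tcp_rot: [179.9, 0.0, 86.1]
wrist_force: [0.5, 1.0, 1.3]
opening: 0.0851
grasp_force: 0.0
```

```bash
python3 - <<'E'
from h import *
snap('top','t1.png');snap('side','s1.png')
t=cv2.imread('pics/raw_t1.png');s=cv2.imread('pics/raw_s1.png')
f=lambda i,x,y,w,h,k:cv2.resize(i[y:y+h,x:x+w],None,fx=k,fy=k,interpolation=cv2.INTER_CUBIC)
W=np.zeros((600,800,3),np.uint8)
def put(im,x,y): W[y:y+im.shape[0],x:x+im.shape[1]]=im
put(f(t,230,140,200,100,4),0,0)
put(f(s,300,160,100,130,1.5),0,400)
put(f(s,310,180,60,50,4),160,400)
put(f(s,290,300,80,40,5),400,400)
cv2.imwrite('pics/c2.png',W)
E
```

```text
(no output)
```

View pics/c2.png

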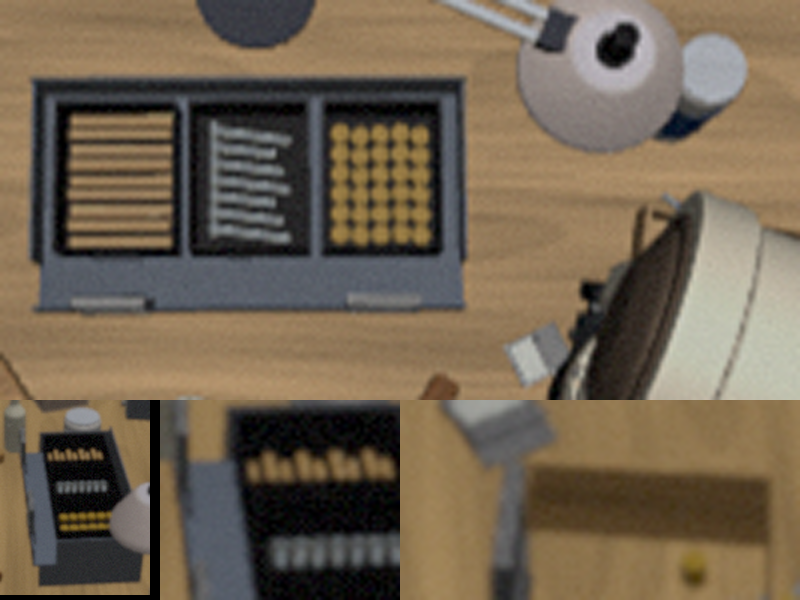

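Now only the left and right holders show, at crop (111,302) and (385,298), so the middle place is bare. The lamp knob is well away, at (620,45). I overlay wireframe models to refine the poses.

```bash
cat > ov.py <<'E'
from h import *
def T(p,yaw,L):
    c,s=np.cos(np.radians(yaw)),np.sin(np.radians(yaw)); L=np.array(L,float)
    return np.c_[p[0]+c*L[:,0]-s*L[:,1],p[1]+s*L[:,0]+c*L[:,1],p[2]+L[:,2]]
def box(x0,x1,y0,y1,z0,z1): return [[x,y,z] for x in(x0,x1) for y in(y0,y1) for z in(z0,z1)]
E_=[(0,1),(2,3),(4,5),(6,7),(0,2),(1,3),(4,6),(5,7),(0,4),(1,5),(2,6),(3,7)]
PL=box(-.004,.004,-.03,.03,.006,.051)
def crop(img,n,objs,x,y,w,h,k):
    i=cv2.resize(img[y:y+h,x:x+w],None,fx=k,fy=k,interpolation=cv2.INTER_CUBIC)
    for pts,col in objs:
        q=(proj(n,pts)-[x-.5,y-.5])*k
        for a,b in E_: cv2.line(i,tuple(int(v*8) for v in q[a]),tuple(int(v*8) for v in q[b]),col,1,cv2.LINE_AA,3)
    return i
E
cat > o1.py <<'E'
from ov import *
ct=lambda u,v:(230+u/4-.375,140+v/4-.375)
for u,v in((75,301),(147,304),(348,297),(422,300)):print('inst',np.round(atz('top',ct(u,v),.136),4))
for u,v in((38,310),(464,308)):print('lipend .085',np.round(atz('top',ct(u,v),.085),4))
print('knob',np.round(atz('top',ct(620,45),.3),3))
S=(.504,.0705,0);yw=.8; Tr=(.539-.003,-.322,0)
Tr=tuple(np.array([.5986,-.2618,0])-T((0,0,0),-8.4,[[.06,.07,0]])[0]);print('tray',Tr)
g,r,y=(0,255,0),(0,0,255),(0,255,255)
lip=[(T(S,yw,box(-.0015,.0015,-.18,.18,.05,.085)),g)]+[(T(T(S,yw,[[0,d,.085]])[0],yw,PL),r) for d in(.11,-.11)]
tr=[(T(Tr,-8.4,box(-.06,.06,-.07,.07,0,.05)),g)]
hp=T(Tr,-8.4,[[-.0575,-.011,.05]])[0];print('holder',hp)
tr.append((T(hp,-8.4,PL),r))
t0,s0,t1,s1=[cv2.imread(f'pics/raw_{n}.png') for n in('top0','side0','t1','s1')]
W=np.zeros((600,800,3),np.uint8)
def put(im,x,y): W[y:y+im.shape[0],x:x+im.shape[1]]=im
put(crop(t1,'top',lip,232,205,124,24,6),0,0)
put(crop(t0,'top',tr,376,185,68,56,6),0,150)
put(crop(s0,'side',tr,300,300,68,80,5),420,150)
put(crop(s1,'side',lip,300,175,45,115,3.9),660,148)
cv2.imwrite('pics/o1.png',W)
E
python3 o1.py
```

```text
inst [0.502  0.2067 0.136 ]
inst [0.5006 0.1497 0.136 ]
inst [ 0.509  -0.0096  0.136 ]
inst [ 0.5076 -0.0686  0.136 ]
lipend .085 [0.4986 0.2451 0.085 ]
lipend .085 [ 0.5064 -0.1065  0.085 ]
knob [ 0.675 -0.197  0.3  ]
tray (np.float64(0.5290178480228519), np.float64(-0.3222840815936645), np.float64(0.0))
holder [ 0.47052778 -0.3247663   0.05      ]Traceback (most recent call last):
  File "o1.py", line 19, in <module>
    put(crop(s1,'side',lip,300,175,45,115,3.9),660,148)
    ~~~^^^^^^^^^^^^^^^^^^^^^^^^^^^^^^^^^^^^^^^^^^^^^^^^
  File "o1.py", line 15, in put
    def put(im,x,y): W[y:y+im.shape[0],x:x+im.shape[1]]=im
                     ~^^^^^^^^^^^^^^^^^^^^^^^^^^^^^^^^^
ValueError: could not broadcast input array from shape (448,176,3) into shape (448,140,3)
```

```bash
sed -i 's/s1,.side.,lip,300,175,45,115,3.9),660/s1,"side",lip,303,175,35,115,3.9),662/; s/^S=.*yw=.8;/S=(.5045,.0695,0);yw=1.4;/; s/-.0575,-.011,.05/-.0575,-.021,.05/; s/300,300,68,80,5),420/300,300,47,80,5),420/' o1.py; python3 o1.py | tail -1
```

```text
holder [ 0.46906695 -0.33465903  0.05      ]
```

View pics/o1.png

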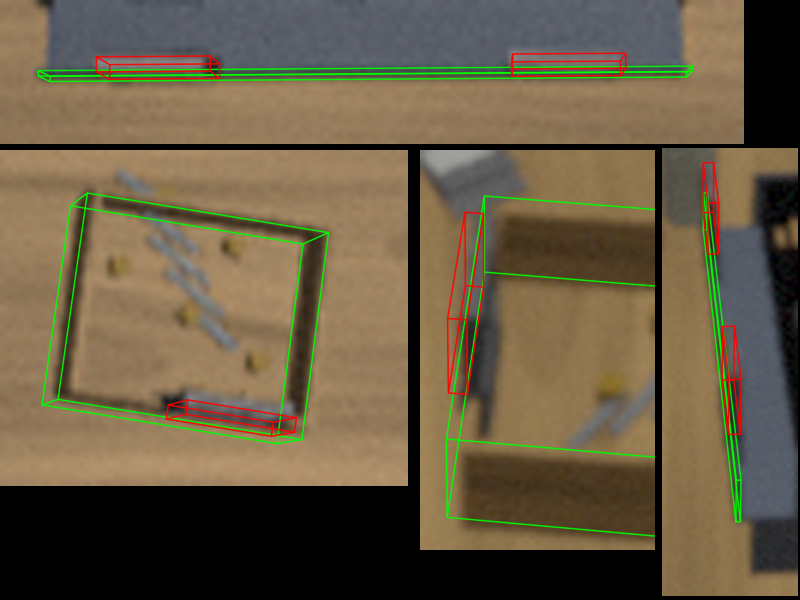

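The shelf fits well. The tray model sits about 8 mm low because I had taken the ground edges for its rim, so I refit it from the rim corner at crop (328,232).

```bash
cat > o2.py <<'E'
from ov import *
tc=lambda u,v:(376+u/6-.5,185+(v-150)/6-.5)
A=lambda u,v,z:atz('top',tc(u,v),z)
TR,TLb,BR=A(328,232,.05),A(105,197,.05),A(298,415,.05)
print(TR,TLb,BR)
d=TLb-TR; y1=np.degrees(np.arctan2(-d[0],d[1])); e=TR-BR; print('yaws',y1,np.degrees(np.arctan2(e[1],e[0])))
yaw=y1
Tr=np.array([TR[0],TR[1],0])-T((0,0,0),yaw,[[.06,-.07,0]])[0]
g,r,y=(0,255,0),(0,0,255),(0,255,255)
L=T((0,0,0),-yaw,[A(186,400,.101)-Tr*[1,1,0],A(292,412,.101)-Tr*[1,1,0]]);print('holder top edge local',L)
off=L[:,1].mean()
hp=T(Tr,yaw,[[-.0575,off,.05]])[0];print('tray',Tr,yaw,'holder',hp)
tr=[(T(Tr,yaw,box(-.06,.06,-.07,.07,0,.05)),g),(T(hp,yaw,PL),r),(T(hp,yaw,box(.003,.006,-.03,.03,-.024,0)),y)]
t0,s0=[cv2.imread(f'pics/raw_{n}.png') for n in('top0','side0')]
W=np.zeros((500,800,3),np.uint8)
def put(im,x,y): W[y:y+im.shape[0],x:x+im.shape[1]]=im
put(crop(t0,'top',tr,376,185,68,50,6),0,0)
put(crop(s0,'side',tr,300,300,80,80,5),410,0)
cv2.imwrite('pics/o2.png',W)
E
python3 o2.py
```

```text
[ 0.57827961 -0.40025215  0.05      ] [ 0.59619299 -0.2721413   0.05      ] [ 0.47311059 -0.38106404  0.05      ]
yaws -7.959897534445976 -10.339895946124521
holder top edge local [[-0.05342385  0.01047482  0.101     ]
 [-0.05090802 -0.04773074  0.101     ]]
tray [ 0.5285513  -0.32261779  0.        ] -7.959897534445976 holder [ 0.4690257  -0.33310367  0.05      ]Traceback (most recent call last):
  File "o2.py", line 18, in <module>
    put(crop(s0,'side',tr,300,300,80,80,5),410,0)
    ~~~^^^^^^^^^^^^^^^^^^^^^^^^^^^^^^^^^^^^^^^^^^
  File "o2.py", line 16, in put
    def put(im,x,y): W[y:y+im.shape[0],x:x+im.shape[1]]=im
                     ~^^^^^^^^^^^^^^^^^^^^^^^^^^^^^^^^^
ValueError: could not broadcast input array from shape (400,400,3) into shape (400,390,3)
```

```bash
sed -i 's/A(328,232,.05),A(105,197,.05),A(298,415,.05)/A(337,225,.05),A(107,188,.05),A(307,415,.05)/; s/s0,.side.,tr,300,300,80,80,5/s0,"side",tr,300,300,76,80,5/' o2.py; python3 o2.py
```

```text
[ 0.58242716 -0.40552063  0.05      ] [ 0.60143458 -0.27333377  0.05      ] [ 0.47319679 -0.38619766  0.05      ]
yaws -8.182591617029646 -10.031900091995029
holder top edge local [[-0.05859095  0.0146579   0.101     ]
 [-0.05584891 -0.04353744  0.101     ]]
tray [ 0.53300096 -0.32769357  0.        ] -8.182591617029646 holder [ 0.47403115 -0.33380247  0.05      ]
```

View pics/o2.png

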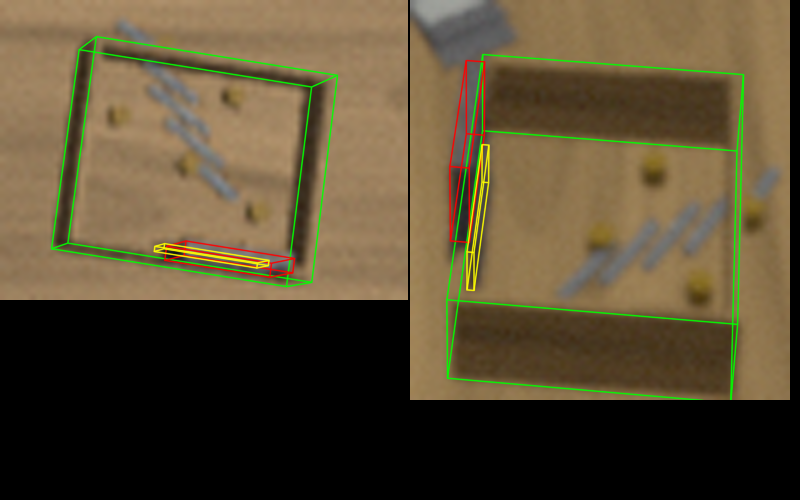

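The tray and holder overlay now fits both views: holder at about (0.4745, -0.334), yaw -8.2°. I move above it.

Converted, -22 cm / 60 = -0.3667, -18.7 cm / 60 = -0.3117, -0.075 rad / 4 = -0.0188.

>>> servo_tool(moves=[[0.0333,-0.1,-0.0667,-0.0075],[0.0667,-0.2,-0.1333,-0.0188],[0.1,-0.3117,-0.2333,-0.0188],[0.1,-0.3117,-0.3,-0.0188],[0.1,-0.3117,-0.3667,-0.0188],[0.1,-0.3117,-0.3667,-0.0188],[0.1,-0.3117,-0.3667,-0.0188]], claw=0, force=60)

```text
time: 5.2
ee_pos: [0.4759, -0.3312, 0.2042]
tcp_rot: [179.9, 0.0, 81.8]
wrist_force: [0.0, 0.3, 0.6]
opening: 0.0854
grasp_force: 0.0
```

Converted, -14.2 cm / 60 = -0.2367, -13 cm / 60 = -0.2167.

>>> servo_tool(moves=[[-0.0017,-0.005,-0.0667,0],[-0.0017,-0.005,-0.1333,0],[-0.0017,-0.005,-0.1833,0],[-0.0017,-0.005,-0.2167,0],[-0.0017,-0.005,-0.2367,0],[-0.0017,-0.005,-0.2367,0],[-0.0017,-0.005,-0.2367,0]])

```text
time: 5.78
ee_pos: [0.4753, -0.3334, 0.064]
tcp_rot: [180.0, 0.0, 81.9]
wrist_force: [-0.6, 0.3, 0.3]
opening: 0.0853
grasp_force: 0.0
```

>>> servo_tool(moves=[[0,0,0,0],[0,0,0,0],[0,0,0,0],[0,0,0,0],[0,0,0,0],[0,0,0,0],[0,0,0,0],[0,0,0,0]], claw=1, force=30)

```text
time: 6.45
ee_pos: [0.4755, -0.3334, 0.0631]
tcp_rot: [179.9, 0.0, 81.9]
wrist_force: [2.4, -0.3, 0.6]
opening: 0.0071
grasp_force: 30.8
```

Converted, 12 cm / 60 = 0.2, 0.05 cm / 60 = 0.0008.

>>> servo_tool(moves=[[0.0008,0,0.0033,0],[0.0008,0,0.0133,0],[0.0008,0,0.03,0],[0.0008,0,0.05,0],[0.0008,0,0.1,0],[0.0008,0,0.1667,0],[0.0008,0,0.2,0],[0.0008,0,0.2,0],[0.0008,0,0.2,0]], force=60)

```text
time: 7.2
ee_pos: [0.4757, -0.3337, 0.1855]
tcp_rot: [179.9, 0.1, 81.8]
wrist_force: [-0.8, -0.4, -0.6]
opening: 0.0073
grasp_force: 61.3
```

Converted, 40.3 cm / 60 = 0.6717, 38.5 cm / 60 = 0.6417, 0.168 rad / 4 = 0.042.

>>> servo_tool(moves=[[-0.0333,0.05,0.0333,0.01],[-0.05,0.1167,0.05,0.02],[-0.05,0.1833,0.05,0.042],[-0.05,0.25,0.05,0.042],[-0.0333,0.3167,0.05,0.042],[-0.0167,0.3833,0.05,0.042],[0,0.45,0.05,0.042],[0.0167,0.5167,0.05,0.042],[0.0333,0.5833,0.05,0.042],[0.05,0.6417,0.0333,0.042],[0.0533,0.6717,0,0.042],[0.0533,0.6717,-0.0333,0.042],[0.0533,0.6717,-0.0333,0.042],[0.0533,0.6717,-0.0333,0.042]])

```text
time: 8.37
ee_pos: [0.5063, 0.0695, 0.1618]
tcp_rot: [-179.8, 0.0, 91.5]
wrist_force: [-0.3, -0.9, 0.7]
opening: 0.0077
grasp_force: 61.2
```

```bash
cat > o3.py <<'E'
from ov import *
import sys
tag=sys.argv[1]
snap('top','t%s.png'%tag);snap('side','s%s.png'%tag); o=get_obs();print(o['ee_pos'],o['tcp_rot'],o['wrist_force'])
t,s=[cv2.imread(f'pics/raw_{n}{tag}.png') for n in'ts']
S=(.5045,.0695,0);yw=1.4;g,r,y=(0,255,0),(0,0,255),(0,255,255)
lip=[(T(S,yw,box(-.0015,.0015,-.18,.18,.05,.085)),g)]+[(T(T(S,yw,[[0,d,.085]])[0],yw,PL),r) for d in(.11,-.11)]
h=o['ee_pos']-[0,0,.013]; hy=o['tcp_rot'][2]-90
ho=[(T(h,hy,PL),y),(T(h,hy,box(.003,.006,-.03,.03,-.024,0)),(255,255,0))]
W=np.zeros((600,800,3),np.uint8)
def put(im,x,y): W[y:y+im.shape[0],x:x+im.shape[1]]=im
put(crop(t,'top',[],235,195,120,36,6.6),0,0)
put(crop(s,'side',[],302,155,60,70,5),0,240)
put(crop(s,'side',lip+ho,302,155,60,70,5),310,240)
put(crop(s,'side',[],302,215,35,70,5),620,240)
cv2.imwrite(f'pics/o{tag}.png',W)
E
python3 o3.py 3
```

```text
[0.50748472 0.06904726 0.16385409] [1.79977765e+02 8.77807214e-03 9.14345738e+01] [ 0.23612854  1.28966175 -0.17819698]
```

View pics/o3.png

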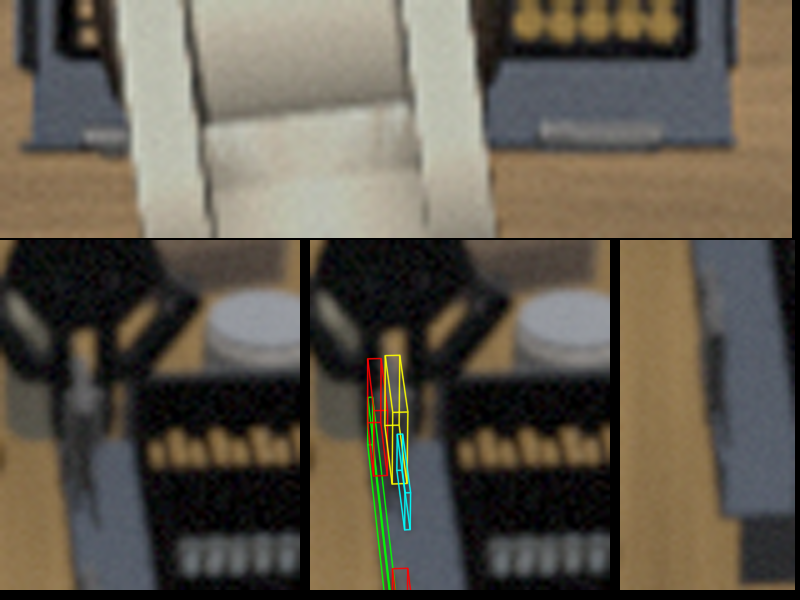

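The holder hangs upright in the gripper, its tongue tip at (97,500), behind the lip line. I lower the tongue behind the lip, skirt still above it, then feel for the lip in -x.

Converted, -5.4 cm / 60 = -0.09, -1.5 cm / 60 = -0.025.

>>> servo_tool(moves=[[0.0025,0.0008,-0.025,0],[0.0025,0.0008,-0.05,0],[0.0025,0.0008,-0.0667,0],[0.0025,0.0008,-0.08,0],[0.0025,0.0008,-0.0867,0],[0.0025,0.0008,-0.09,0],[0.0025,0.0008,-0.09,0],[0.0025,0.0008,-0.09,0]])

```text
time: 9.13
ee_pos: [0.5093, 0.0702, 0.1095]
tcp_rot: [180.0, -0.0, 91.5]
wrist_force: [0.3, -0.3, -0.9]
opening: 0.0071
grasp_force: 61.2
```

Converted, -0.2 cm / 60 = -0.0033, -0.16 cm / 60 = -0.0027.

>>> servo_tool(moves=[[-0.0005,0,0,0],[-0.001,0,0,0],[-0.0017,0,0,0],[-0.0022,0,0,0],[-0.0027,0,0,0],[-0.0033,0,0,0],[-0.0033,0,0,0],[-0.0033,0,0,0]])

```text
time: 9.8
ee_pos: [0.507, 0.0702, 0.1089]
tcp_rot: [-180.0, 0.0, 91.5]
wrist_force: [-0.1, 0.1, -0.2]
opening: 0.0074
grasp_force: 61.2
```

Converted, -0.1 cm / 60 = -0.0017, -0.06 cm / 60 = -0.001.

>>> servo_tool(moves=[[-0.0005,0,0,0],[-0.001,0,0,0],[-0.0017,0,0,0],[-0.0017,0,0,0],[-0.0017,0,0,0]])

```text
time: 10.22
ee_pos: [0.506, 0.0702, 0.1089]
tcp_rot: [-180.0, 0.0, 91.5]
wrist_force: [0.1, 0.5, -0.4]
opening: 0.007
grasp_force: 61.2
```

Converted, -0.1 cm / 60 = -0.0017, -0.06 cm / 60 = -0.001.

>>> servo_tool(moves=[[-0.0005,0,0,0],[-0.001,0,0,0],[-0.0017,0,0,0],[-0.0017,0,0,0],[-0.0017,0,0,0]])

```text
time: 10.63
ee_pos: [0.505, 0.0702, 0.1089]
tcp_rot: [-180.0, 0.0, 91.5]
wrist_force: [0.4, -0.4, -0.8]
opening: 0.0076
grasp_force: 61.2
```

Converted, -0.1 cm / 60 = -0.0017, -0.06 cm / 60 = -0.001.

>>> servo_tool(moves=[[-0.0005,0,0,0],[-0.001,0,0,0],[-0.0017,0,0,0],[-0.0017,0,0,0],[-0.0017,0,0,0]])

```text
time: 11.05
ee_pos: [0.5041, 0.0702, 0.1089]
tcp_rot: [180.0, 0.0, 91.5]
wrist_force: [-0.3, -0.0, -1.0]
opening: 0.0074
grasp_force: 61.2
```

Converted, -0.1 cm / 60 = -0.0017, -0.06 cm / 60 = -0.001.

>>> servo_tool(moves=[[-0.0005,0,0,0],[-0.001,0,0,0],[-0.0017,0,0,0],[-0.0017,0,0,0],[-0.0017,0,0,0]])

```text
time: 11.47
ee_pos: [0.5038, 0.0702, 0.109]
tcp_rot: [179.9, 0.0, 91.5]
wrist_force: [5.1, 0.3, -2.8]
opening: 0.0075
grasp_force: 60.8
```

Converted, -0.07 cm / 60 = -0.0012, -0.04 cm / 60 = -0.0007.

>>> servo_tool(moves=[[-0.0003,0,0,0],[-0.0007,0,0,0],[-0.0012,0,0,0],[-0.0012,0,0,0],[-0.0012,0,0,0]])

```text
time: 11.88
ee_pos: [0.5037, 0.0702, 0.109]
tcp_rot: [179.8, 0.0, 91.5]
wrist_force: [7.6, 0.7, -3.5]
opening: 0.0071
grasp_force: 60.4
```

Converted, -0.07 cm / 60 = -0.0012, -0.04 cm / 60 = -0.0007.

>>> servo_tool(moves=[[-0.0003,0,0,0],[-0.0007,0,0,0],[-0.0012,0,0,0],[-0.0012,0,0,0],[-0.0012,0,0,0]])

```text
time: 12.3
ee_pos: [0.5035, 0.0702, 0.1091]
tcp_rot: [179.8, 0.0, 91.5]
wrist_force: [11.0, -0.4, -6.2]
opening: 0.0072
grasp_force: 60.2
```

Contact at TCP x ≈ 0.504, so the lip's centre is at about 0.5055. I move there and check it is free.

Converted, 0.38 cm / 60 = 0.0063, 0.2 cm / 60 = 0.0033.

>>> servo_tool(moves=[[0.0033,0,0,0],[0.0063,0,0,0],[0.0063,0,0,0],[0.0063,0,0,0],[0.0063,0,0,0]])

```text
time: 12.72
ee_pos: [0.5051, 0.0702, 0.1088]
tcp_rot: [-180.0, 0.0, 91.5]
wrist_force: [0.2, -0.3, -1.3]
opening: 0.0074
grasp_force: 61.3
```

Converted, -0.55 cm / 60 = -0.0092, -0.5 cm / 60 = -0.0083.

>>> servo_tool(moves=[[0,0,-0.0017,0],[0,0,-0.0033,0],[0,0,-0.005,0],[0,0,-0.0067,0],[0,0,-0.0083,0],[0,0,-0.0092,0],[0,0,-0.0092,0],[0,0,-0.0092,0]])

```text
time: 13.38
ee_pos: [0.5054, 0.0702, 0.1033]
tcp_rot: [-180.0, 0.0, 91.5]
wrist_force: [0.0, -0.5, -0.0]
opening: 0.0072
grasp_force: 61.3
```

Converted, -0.4 cm / 60 = -0.0067, -0.3 cm / 60 = -0.005.

>>> servo_tool(moves=[[0,0,-0.0017,0],[0,0,-0.0033,0],[0,0,-0.005,0],[0,0,-0.0067,0],[0,0,-0.0067,0],[0,0,-0.0067,0]])

```text
time: 13.88
ee_pos: [0.5054, 0.0702, 0.0992]
tcp_rot: [-180.0, 0.0, 91.5]
wrist_force: [-0.1, -0.7, -0.6]
opening: 0.0071
grasp_force: 61.3
```

Converted, -0.1 cm / 60 = -0.0017, -0.05 cm / 60 = -0.0008.

>>> servo_tool(moves=[[0,0,-0.0008,0],[0,0,-0.0017,0],[0,0,-0.0017,0],[0,0,-0.0017,0]])

```text
time: 14.22
ee_pos: [0.5054, 0.0702, 0.0984]
tcp_rot: [-180.0, 0.0, 91.5]
wrist_force: [0.0, 0.8, -0.1]
opening: 0.007
grasp_force: 61.3
```

Converted, -0.1 cm / 60 = -0.0017, -0.05 cm / 60 = -0.0008.

>>> servo_tool(moves=[[0,0,-0.0008,0],[0,0,-0.0017,0],[0,0,-0.0017,0],[0,0,-0.0017,0]])

```text
time: 14.55
ee_pos: [0.5055, 0.0702, 0.0981]
tcp_rot: [180.0, -0.0, 91.5]
wrist_force: [-1.6, 0.3, 4.9]
opening: 0.0076
grasp_force: 62.2
```

Converted, -0.05 cm / 60 = -0.0008, -0.03 cm / 60 = -0.0005.

>>> servo_tool(moves=[[0,0,-0.0005,0],[0,0,-0.0008,0],[0,0,-0.0008,0],[0,0,-0.0008,0]])

```text
time: 14.88
ee_pos: [0.5055, 0.0702, 0.0981]
tcp_rot: [179.9, -0.0, 91.5]
wrist_force: [-3.5, -0.3, 9.4]
opening: 0.0077
grasp_force: 62.8
```

Seated at the predicted height with 9.4 N. I check the centring and squareness in a picture and average the readings.

```bash
python3 o3.py 4; python3 - <<'E'
from h import *
f=[]
for i in range(4): camera('side'); o=get_obs(); f.append(np.r_[o['wrist_force'],o['torque']])
print(np.round(np.mean(f,0),2),o['ee_pos'],o['tcp_rot'])
E
```

```text
[0.50553209 0.07023334 0.09807309] [ 1.79936098e+02 -7.54386994e-03  9.14895898e+01] [-2.55786832 -0.41337845  8.85783402]
[-3.63 -0.48  8.82 -0.12  0.78 -0.01] [0.5055236  0.07021581 0.09807478] [ 1.79936906e+02 -6.94361180e-03  9.14908653e+01]
```

View pics/o4.png

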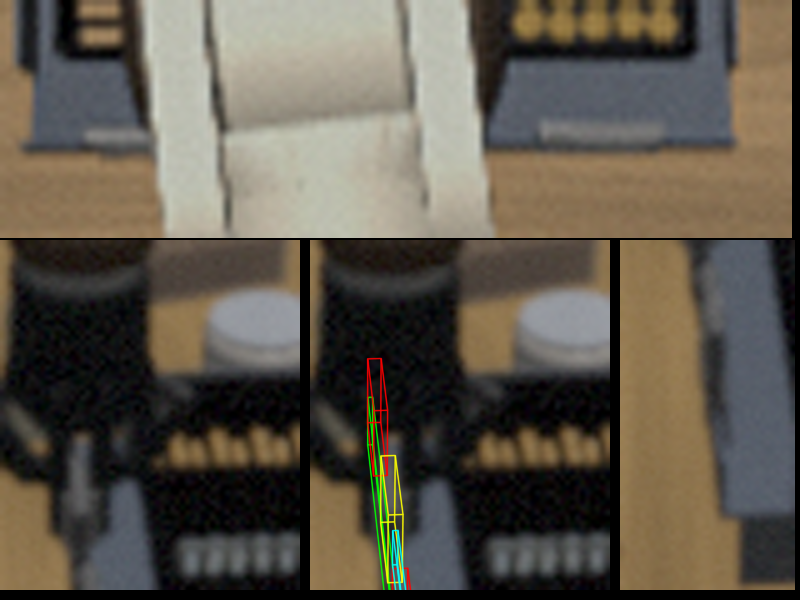

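```bash
cat > o5.py <<'E'
from ov import *
s1,s3,s4=[cv2.convertScaleAbs(cv2.imread(f'pics/raw_{n}.png'),alpha=1.8,beta=20) for n in('s1','s3','s4')]
yw=1.45; S=(.5055,.0695,0); r,y,c,g=(0,0,255),(0,255,255),(255,255,0),(0,255,0)
TG=box(.003,.006,-.03,.03,-.024,0)
def hol(p,w): return [(T(p,w,PL),y)]
def both(im,o,x,yy,w,h,k): return np.hstack([crop(im,'side',[],x,yy,w,h,k),crop(im,'side',o,x,yy,w,h,k)])
rt=T(S,yw,[[0,-.11,.085]])[0]
h3=np.array([.5075,.0690,.1638-.013]); h4=np.array([.5055,.0702,.085])
W=np.zeros((600,800,3),np.uint8)
def put(im,x,y): W[y:y+im.shape[0],x:x+im.shape[1]]=im
put(both(s1,hol(rt,yw),308,215,24,60,10)[:600],0,0) if 0 else None
put(both(s1,hol(rt,yw),308,222,16,50,8),0,0)
put(both(s3,hol(h3,1.45)+[(T(h3,1.45,TG),c)],308,170,16,50,8),270,0)
put(both(s4,hol(h4,1.49)+[(T(h4,1.49,TG),c)],308,192,16,50,8),540,0)
cv2.imwrite('pics/o5.png',W[:400])
E
python3 o5.py
```

```text
(no output)
```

View pics/o5.png

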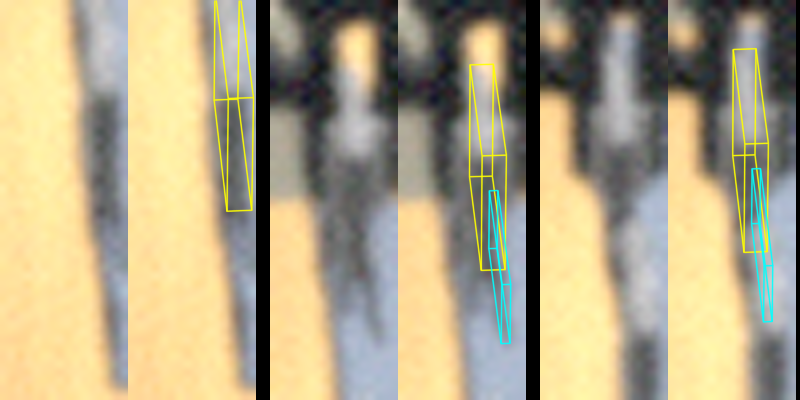

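The spare's overlay agrees with the picture to about 0.4 px, roughly 2 mm, so it is centred and upright. I trim the push to about 10 N and take off the side load.

Converted, -0.04 cm / 60 = -0.0007, -0.015 cm / 60 = -0.0003.

>>> servo_tool(moves=[[-0.0003,0,-0.0002,0],[-0.0007,0,-0.0003,0],[-0.0007,0,-0.0003,0],[-0.0007,0,-0.0003,0],[-0.0007,0,-0.0003,0],[-0.0007,0,-0.0003,0],[-0.0007,0,-0.0003,0],[-0.0007,0,-0.0003,0],[-0.0007,0,-0.0003,0],[-0.0007,0,-0.0003,0],[-0.0007,0,-0.0003,0],[-0.0007,0,-0.0003,0]])

```text
time: 16.18
ee_pos: [0.5055, 0.0702, 0.0981]
tcp_rot: [179.9, -0.0, 91.5]
wrist_force: [-2.5, -0.2, 8.8]
opening: 0.0071
grasp_force: 62.6
```

```bash
python3 - <<'E'
from h import *
f=[]
for i in range(8): camera('side'); o=get_obs(); f.append(np.r_[o['wrist_force'],o['torque']])
print(np.round(np.mean(f,0),2),np.round(np.std(f,0),2),o['ee_pos'],o['tcp_rot'])
E
```

```text
[-2.08 -0.44  9.17 -0.13  0.46 -0.01] [0.64 0.61 0.47 0.03 0.02 0.03] [0.50550582 0.07021715 0.09808092] [ 1.79887089e+02 -6.22451776e-03  9.14867740e+01]
```

Converted, -0.03 cm / 60 = -0.0005, -0.02 cm / 60 = -0.0003.

>>> servo_tool(moves=[[-0.0003,0,-0.0001,0],[-0.0005,0,-0.0002,0],[-0.0005,0,-0.0002,0],[-0.0005,0,-0.0002,0],[-0.0005,0,-0.0002,0],[-0.0005,0,-0.0002,0],[-0.0005,0,-0.0002,0],[-0.0005,0,-0.0002,0],[-0.0005,0,-0.0002,0],[-0.0005,0,-0.0002,0],[-0.0005,0,-0.0002,0],[-0.0005,0,-0.0002,0]])

```text
time: 17.58
ee_pos: [0.5055, 0.0702, 0.0981]
tcp_rot: [179.9, -0.0, 91.5]
wrist_force: [-0.5, -1.2, 9.2]
opening: 0.0078
grasp_force: 62.6
```

```bash
python3 - <<'E'
from h import *
f=[]
for i in range(10): camera('side'); o=get_obs(); f.append(o['wrist_force'])
m=np.mean(f,0); print(np.round(m,2),o['ee_pos'],o['tcp_rot'])
if 9<m[2]<11: print(job_done())
E
```

```text
[-0.81 -0.79  8.53] [0.5054671  0.07022104 0.09806557] [ 1.79854688e+02 -6.87535314e-03  9.14863798e+01]
```

Converted, -0.02 cm / 60 = -0.0003, -0.01 cm / 60 = -0.0002.

>>> servo_tool(moves=[[0,0,-0.0002,0],[0,0,-0.0003,0],[0,0,-0.0003,0],[0,0,-0.0003,0],[0,0,-0.0003,0],[0,0,-0.0003,0],[0,0,-0.0003,0],[0,0,-0.0003,0]])

```text
time: 18.75
ee_pos: [0.5055, 0.0703, 0.0981]
tcp_rot: [179.8, -0.0, 91.5]
wrist_force: [-1.9, -0.8, 10.1]
opening: 0.0069
grasp_force: 62.7
```

```bash
python3 - <<'E'
from h import *
f=[]
for i in range(10): camera('side'); o=get_obs(); f.append(o['wrist_force'])
m=np.mean(f,0); print(np.round(m,2),o['ee_pos'],o['tcp_rot'])
if 9.2<m[2]<11: print(job_done())
E
```

```text
[-1.35 -0.49 10.15] [0.50549341 0.07021687 0.09809521] [ 1.79842717e+02 -6.38501034e-03  9.14860379e+01]
the job is handed in; nothing more can be done
None
```

I swung the lamp clear (shade rim about 0.25 m from the bare place), seated the largest holder fully home in front of the middle bin, centred to about 2 mm, and handed the job in at about 19 s, still gripping it and pressing down with about 10 N.

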